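# Stow the salt shaker and lock the drawer for the drive

### The arm

A 7-joint arm with a two-finger parallel gripper is mounted at the origin on the work surface. World frame = base frame: x ahead of the robot, y to its left, z up, the work surface at z = 0. Lengths are in m, angles in rad, forces in N, time in s.
With the tool pointing down it reaches from about 0.4 to 0.85 m from the base axis. Payload 6.9 kg.
Tool frame: the origin (TCP) lies at the very end of the fingers, on their centre line; the grasp point (between the pads) lies 19 mm behind it; x points along the fingers, y is the direction in which the jaws open and shut, and the axes are right-handed (so a half turn about x gives the same grasp; the last joint's range is limited). The gripper opens to 85 mm and grips with 20 to 120 N. Pads are 22 mm wide; open, the fingers measure 114 mm over their backs; the gripper's body (76 mm by 85 mm) begins 54 mm behind the grasp point. The pads swing forward as they close: fully open they stand 13 mm farther back than shut.
Start: joints at [-1.185, 0.507, -0.238, 1.5, 0.126, 1.149, -0.155], TCP at [0.173, 0.601, 0.231] pointing down, gripper open.
Joint ranges: [-3.08, 3.08], [-0.24, 2.05], [-1.43, 1.35], [0, 2.5], [-1.52, 4.66], [0.17, 1.96], [-2.89, 2.89]. Speed limits (rad/s): [2.39, 2.39, 3.14, 3.14, 3.14, 3.14, 3.14].

### API

Orientations are given as a 3x3 rotation matrix whose columns are the frame's x, y, z axes.
In Python, from plant import env gives the robot as it stands.
- The arm moves only by the tool play_rows, never from a script. Its argument "moves" is text: rows parted by semicolons, each of 7 numbers parted by spaces: the turn, a rotation vector about the tool's x, y, z in degrees, then the shift along the tool's x, y, z in mm, then the finger opening in mm, from 0 to 85.4. In form: ax ay az tx ty tz gripper; .... A call has 1 to 8 rows; each row is the pose to reach, as a shift and turn from the pose commanded when the call began, along the tool's axes at that moment; what a row does not reach only later rows make up. A row lasts 1/8 s, in which the tool goes at most 62.5 mm and 10.7 degrees, less where a joint would pass 70% of its speed; a pose out of reach is approached as far as the arm can. A call with a gripper value outside its range is refused whole. The fingers move at their own pace and stop on an object; "force" is the grip in N (left out, the last holds). Time passes only in rows, so rows that repeat a pose let the fingers close. It gives the time, the measured TCP pose, the force and the opening at its end, in the units of the state.
- env.get_obs(): the state, without advancing time (a new reading comes with each control period).
- env.camera(name): name is "side" or "top" or "wrist"; returns (picture, depth): 400x640x3 uint8, red, green, blue; 400x640 float32, m along the optical axis (not along the pixel's ray), 0 where there is no reading.
- env.camera_params(name): a dict with "fx", "fy", "cx", "cy" (pixels), "position" and "attitude" of the camera in the world; the wrist camera has in their place "T_tool_cam" (4x4, takes a point from camera to tool coordinates, whose origin is the TCP and whose axes are the tool frame's). Camera axes: x right, y down, z forward; pixel columns grow to the right and rows downward; lengths in m; the calibration is good to about 2 mm. A picture is of the moment at which its call begins: read the wrist's pose just before it. camera_params takes no time and is no camera call.
- env.job_done(): hands the job in, once; it reports no verdict.
The state is a dict: "clock": time; "qpos": joint angles; "joint_velocities": joint speeds; "joint_efforts": joint torques, N m; "tcp_pos": TCP position; "eef_rot": TCP orientation; "wrist_force": force on the tool from outside, world axes, zero at the start; "moment": the same for the moment, N m; "opening": finger opening in m.
Only numpy, scipy, OpenCV 4.12 (cv2) and the standard library are available. Lean on these libraries where they do the work, as an engineer would, in place of code of your own. Each camera call takes 0.05 s, during which the arm holds its last target.

### The job

We are about to drive off: take the slim glass salt shaker and lower it gently, upright, all the way into the narrow close-fitting sleeve in the open drawer and let go of it. Then push the drawer shut and lock it by pressing down the steel push-button on top of the cabinet. Leave everything else on the counter where it is.

Things in the scene. Friction and masses are not known exactly. Their poses are not given: they have to be found in the camera images.
- shaker: Slim salt shaker: upright clear glass cylinder with white salt inside and a flat steel cap with small holes; 36 mm in diameter over its whole height (foot and cap edge slightly chamfered), 95 mm tall, about 0.14 kg, standing loose on the counter. Origin: centre of its underside, z up. It is the slimmer and taller of two similar shakers.
- stout_shaker: Bystander: stout glass shaker with a steel cap, 56 mm in diameter, 85 mm tall, too wide for the narrow sleeve. Origin: centre of its underside. It and the slim shaker may have swapped places.
- cabinet: Grey cabinet fixed on the counter, 220 (x) by 200 (y) by 150 (z) mm; the drawer comes out of its front, towards its own -x. Origin: centre of its underside; its x axis points from the drawer front to the cabinet's back, z up. Its front face is at x = -110 mm, its top at z = 150 mm.
- drawer (a joint): Drawer opening in m: 0 shut, 0.17 fully out; slides along the cabinet's -x, about 2.5 N friction, stays where left. Flush white front panel, no handle, 196 mm wide, 14 mm thick, 7 to 143 mm above the counter; low sides up to 54 mm. Inside, side by side, two round grey sleeves 46 mm tall: a narrow one for the slim shaker and a wide one (60 mm bore) that stays empty.
- drawer_front (a point): Middle of the outer (robot-side) face of the drawer's front panel, 18 mm below the panel's top edge; moves with the drawer; axes as the cabinet's. Push here along the cabinet's +x to shut.
- sleeve_floor (a point): Centre of the inner floor of the narrow sleeve, where the slim shaker's underside ends up, 24 mm above the counter; moves with the drawer; axes as the cabinet's, z up. Sleeve bore 38.4 mm, outer diameter 46 mm. It lies 79 mm behind the outer face of the front panel and 38 mm to the +y side of the drawer's middle.
- sleeve_mouth (a point): Centre of the mouth of the narrow sleeve, 41 mm above its inner floor, flared by 3 mm over its last 6 mm; the seated shaker stands 54 mm proud of it.
- plunger (a joint): Travel of the lock push-button in m: 0 up (unlocked), 0.008 fully down (locked); needs about 3 N and stays where it is left.
- plunger_top (a point): Centre of the top of the lock push-button: an upright steel plunger 26 mm in diameter on the cabinet's top, 45 mm behind its front face, its top 18 mm above the cabinet's top when up. Press straight down.
- vase: Bystander: slim white ceramic vase, 200 mm tall, 68 mm in diameter. Origin: centre of its underside.
- ladle: Bystander: steel soup ladle lying along its x axis, about 310 mm long, the bowl (84 mm wide, 30 mm high) at +x. Origin: under the handle, 120 mm from the bowl's centre.
- mug_tree: Bystander: black plastic mug tree, 298 mm tall, base 130 mm in diameter, pegs out to 65 mm. Origin: centre of its underside.
- cup: Bystander: white ceramic cup without handle, 70 mm in diameter, 60 mm tall, standing on the counter. Origin: centre of its underside.
- spoon: Bystander: spoon lying on the counter along its x axis.

How it is judged:
By the outcome, as a careful person would: the job done as asked, in the order asked, and still so for the second after the job is handed in, with the robot touching nothing.
It also fails if it takes over 58 s, if anything falls off the work surface, if the arm or the gripper's body presses on something with over 40 N, if the wrist force passes 120 N, or if a joint passes its speed limit or range.

## Working session

There is one attempt and no reset: what is moved stays moved. The work goes in short steps, Python scripts to look and compute and a tool call to move; the robot and the scene stay as the last step left them, time stands still between calls to the robot, and variables do not carry over. Pictures are saved under pics/ and viewed, and the job is handed in when it is done.

Besides the shell and the picture viewer there is one more tool, called as a command line: name --argument value ..., lists and objects as JSON in quotes. play_rows: Moves the arm, as the interface text tells. Its arguments: {"type":"object","properties":{"moves":{"type":"string"},"force":{"type":"number"}},"required":["moves"]}

```bash
ls; mkdir -p pics; python3 - <<'E'
from plant import env
import cv2,numpy as np,pickle
np.set_printoptions(precision=4,suppress=True)
o=env.get_obs();print(o)
d={}
for n in ["side","top"]:
    p,z=env.camera(n);d[n]=(p,z,env.camera_params(n))
    print(n,env.camera_params(n))
    cv2.imwrite(f"pics/{n}0.png",p[:,:,::-1])
print(env.camera_params("wrist"))
pickle.dump(d,open("d0.pkl","wb"))
E
```

```text
pics
{'clock': 0.0, 'qpos': array([-1.1845,  0.5084, -0.2375,  1.5011,  0.1257,  1.1489, -0.1548]), 'joint_velocities': array([ 0.0002, -0.001 , -0.0002, -0.0001,  0.0007, -0.0021, -0.0001]), 'joint_efforts': array([ -0.0005, -62.0598,  -2.187 , -24.9656,   0.0127,   0.0122,
         0.    ]), 'tcp_pos': array([0.1732, 0.6   , 0.2304]), 'eef_rot': array([[-0.0004,  0.2772,  0.9608],
       [-0.0017,  0.9608, -0.2772],
       [-1.    , -0.0018,  0.0001]]), 'wrist_force': array([-0.6337, -0.0099, -0.1915]), 'moment': array([-0.0421,  0.0433,  0.017 ]), 'opening': 0.08522159334841932}
side {'fx': 454.96436871296174, 'fy': 454.96436871296174, 'cx': 315.58347622098955, 'cy': 198.20051364650615, 'position': array([ 1.1336, -0.4184,  1.0364]), 'attitude': array([[ 0.5276,  0.6725, -0.5191],
       [ 0.8494, -0.4092,  0.3331],
       [ 0.0116, -0.6167, -0.7871]])}
top {'fx': 497.47937441372966, 'fy': 497.47937441372966, 'cx': 326.4374623620794, 'cy': 203.88068229723999, 'position': array([ 0.2213, -0.0339,  1.7379]), 'attitude': array([[-0.0222, -0.9832,  0.1811],
       [-0.9997,  0.0226,  0.0005],
       [-0.0046, -0.181 , -0.9835]])}
{'fx': 316.97356009995775, 'fy': 316.97356009995775, 'cx': 322.24053266655045, 'cy': 201.53339451287965, 'T_tool_cam': array([[-0.0005, -0.3061,  0.952 , -0.1419],
       [ 1.    , -0.0002,  0.0005, -0.0005],
       [ 0.    ,  0.952 ,  0.3061, -0.0787],
       [ 0.    ,  0.    ,  0.    ,  1.    ]])}
```

View pics/side0.png

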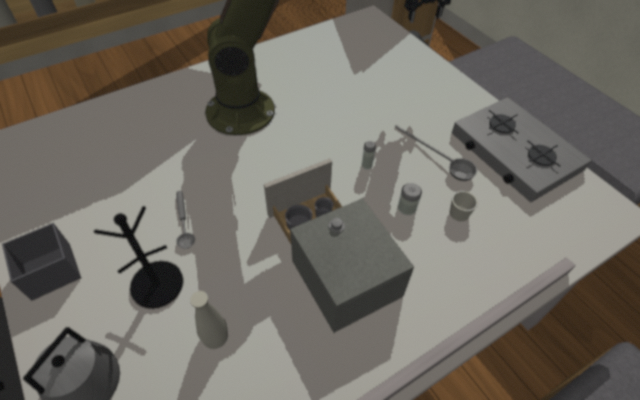

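View pics/top0.png

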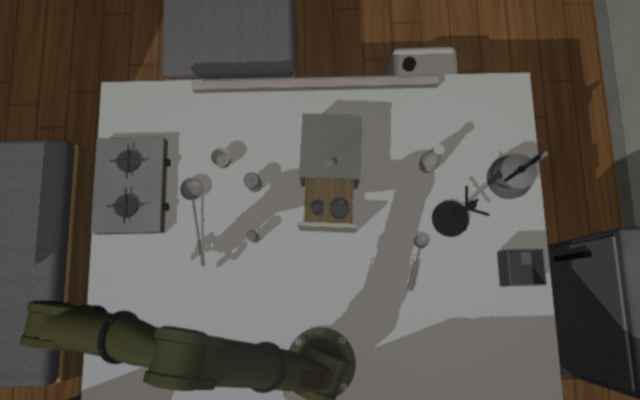

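The side view shows the slim shaker at about (369,154), the stout one at (410,198), the button at (337,226), and the sleeves at (299,215) wide and (324,206) narrow. In the top view the slim shaker is at (253,236), the button at (331,161), and the narrow sleeve at about (317,207). Next I'll measure these.

```bash
cat > h.py <<'E'
import numpy as np,cv2,pickle
np.set_printoptions(precision=4,suppress=True)
def pts(z,P,R=None,t=None):
    v,u=np.mgrid[0:z.shape[0],0:z.shape[1]]
    c=np.stack([(u-P['cx'])/P['fx']*z,(v-P['cy'])/P['fy']*z,z],-1)
    R=P['attitude'] if R is None else R; t=P['position'] if t is None else t
    w=c@R.T+t; w[z==0]=np.nan
    return w
def plane(P,u,v,h,R=None,t=None):
    R=P['attitude'] if R is None else R; t=P['position'] if t is None else t
    d=R@np.array([(u-P['cx'])/P['fx'],(v-P['cy'])/P['fy'],1])
    return t+d*(h-t[2])/d[2]
def wpose(o,P):
    T=np.eye(4);T[:3,:3]=o['eef_rot'];T[:3,3]=o['tcp_pos'];T=T@P['T_tool_cam'];return T[:3,:3],T[:3,3]
E
python3 - <<'E'
from h import *
d=pickle.load(open('d0.pkl','rb'))
for n,c in [("side",[(369,148),(410,188),(337,224),(299,215),(324,206)]),("top",[(253,236),(252,181),(331,161),(317,207),(340,208)])]:
    p,z,P=d[n];w=pts(z,P)
    for u,v in c: print(n,u,v,w[v,u])
    if n=="side": cv2.imwrite("pics/s_z.png",cv2.resize(p[110:290,250:450,::-1],None,fx=4,fy=4 if 0 else 3.3,interpolation=cv2.INTER_CUBIC))
    else: cv2.imwrite("pics/t_z.png",cv2.resize(p[100:250,220:380,::-1],None,fx=4,fy=4,interpolation=cv2.INTER_CUBIC))
    # cabinet top
    m=(abs(w[...,2]-.150)<.006)&(w[...,0]>.3)&(abs(w[...,1])<.4)
    m=m.astype(np.uint8);k,l,s,_=cv2.connectedComponentsWithStats(m)
    i=1+np.argmax(s[1:,4]);q=w[l==i]
    r=cv2.minAreaRect(q[:,:2].astype(np.float32));print("cab top",r,len(q),cv2.boxPoints(r))
    # shaker
    for zz in (.095,.085):
      m=((abs(w[...,2]-zz)<.006)&(w[...,0]>.3)&(w[...,0]<.85)&(w[...,1]>.1)&(w[...,1]<.4)).astype(np.uint8)
      k,l,s,_=cv2.connectedComponentsWithStats(m)
      for i in range(1,k):
        if s[i,4]>8: q=w[l==i];print("  z",zz,len(q),q.mean(0),q.min(0),q.max(0))
E
```

```text
side 369 148 [0.4355 0.2096 0.0934]
side 410 188 [0.6089 0.2224 0.0838]
side 337 224 [ 0.6521 -0.049   0.1691]
side 299 215 [ 0.4926 -0.0601  0.0248]
side 324 206 [0.5069 0.012  0.0323]
cab top ((0.7105129361152649, -0.05056147277355194), (0.20140527188777924, 0.22229605913162231), 86.33904266357422) 7179 [[ 0.5932 -0.144 ]
 [ 0.815  -0.1582]
 [ 0.8279  0.0428]
 [ 0.606   0.057 ]]
  z 0.095 83 [0.4275 0.2173 0.0937] [0.4106 0.2007 0.0891] [0.4436 0.2353 0.0984]
  z 0.085 39 [0.4359 0.2131 0.0862] [0.4208 0.2011 0.0797] [0.4428 0.2301 0.0909]
  z 0.085 249 [0.6183 0.2199 0.0842] [0.5886 0.1957 0.0791] [0.6458 0.249  0.0896]
top 253 236 [0.4201 0.2123 0.1015]
top 252 181 [0.6101 0.2186 0.0874]
top 331 161 [ 0.6519 -0.051   0.1685]
top 317 207 [0.5249 0.0001 0.0328]
top 340 208 [ 0.5213 -0.0801  0.0224]
cab top ((0.7117324471473694, -0.05065721273422241), (0.19998569786548615, 0.2221704125404358), 86.27046966552734) 3377 [[ 0.5944 -0.1432]
 [ 0.8161 -0.1577]
 [ 0.8291  0.0419]
 [ 0.6074  0.0563]]
  z 0.095 65 [0.4259 0.2196 0.0942] [0.4108 0.2032 0.0894] [0.442  0.2372 0.1009]
  z 0.085 177 [0.6163 0.2215 0.0845] [0.5902 0.1954 0.0791] [0.6434 0.2472 0.091 ]
  z 0.085 10 [0.4237 0.2324 0.0895] [0.4119 0.2274 0.0875] [0.4321 0.2377 0.0909]
```

View pics/s_z.png

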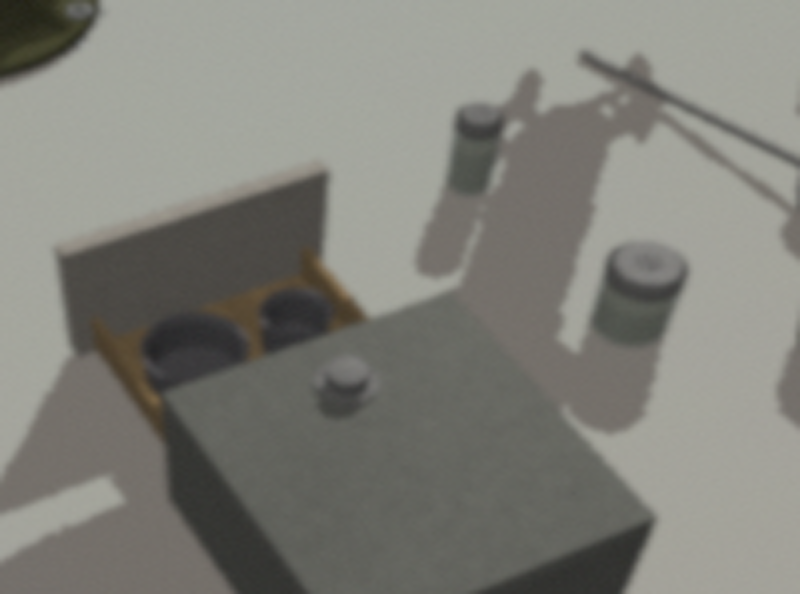

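View pics/t_z.png

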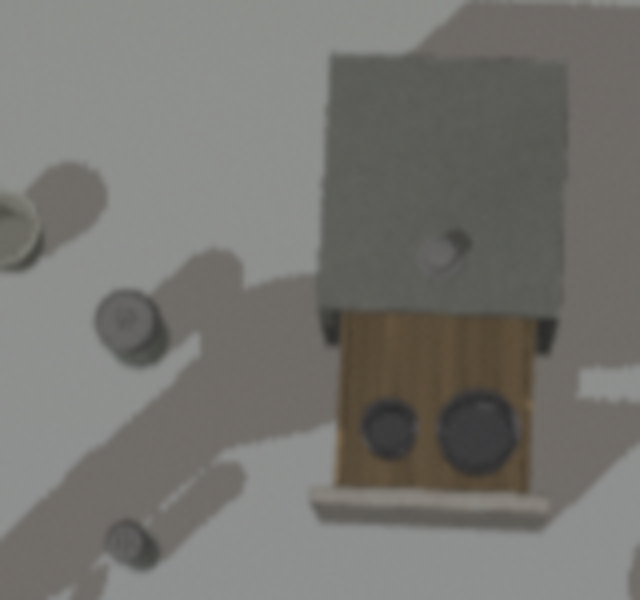

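```bash
python3 - <<'E'
from h import *
d=pickle.load(open('d0.pkl','rb'))
a=np.radians(-3.7);ex=np.array([np.cos(a),np.sin(a),0]);ey=np.array([-np.sin(a),np.cos(a),0]);O=np.array([.7112,-.0506,0])
for n in d:
    p,z,P=d[n];w=pts(z,P);L=np.stack([(w-O)@ex,(w-O)@ey,w[...,2]],-1)
    m=(L[...,2]>.135)&(L[...,2]<.149)&(L[...,0]<-.15)&(L[...,0]>-.35)&(abs(L[...,1])<.12)
    q=L[m];print(n,"panel top",len(q),q.mean(0),np.percentile(q,[3,97],axis=0))
    m=(L[...,2]>.060)&(L[...,2]<.080)&(L[...,0]<-.13)&(L[...,0]>-.26)&(abs(L[...,1])<.09)
    q=L[m];print("sleeve rims",len(q))
    for s in(1,-1):
        r=q[q[:,1]*s>0]
        if len(r): print(s,len(r),r.mean(0),np.percentile(r,[3,97],axis=0))
    m=(L[...,2]>.162)&(L[...,2]<.175)&(L[...,0]<0)&(L[...,0]>-.11)&(abs(L[...,1])<.06)
    print("plunger",m.sum(),L[m].mean(0),w[m].mean(0))
E
```

```text
side panel top 415 [-0.2618 -0.0037  0.1414] [[-0.2708 -0.0934  0.1357]
 [-0.2553  0.0892  0.1457]]
sleeve rims 487
1 232 [-0.2308  0.0425  0.0675] [[-0.259   0.0056  0.0604]
 [-0.1694  0.0848  0.0787]]
-1 255 [-0.2312 -0.0399  0.067 ] [[-0.2592 -0.0849  0.0605]
 [-0.1684 -0.0021  0.0782]]
plunger 89 [-0.064  -0.0013  0.1673] [ 0.6472 -0.0477  0.1673]
top panel top 266 [-0.263   0.0012  0.1428] [[-0.2698 -0.0933  0.1367]
 [-0.2559  0.0917  0.1483]]
sleeve rims 165
1 68 [-0.1912  0.0434  0.0646] [[-0.2154  0.0139  0.0602]
 [-0.1671  0.0804  0.0727]]
-1 97 [-0.1896 -0.0426  0.0656] [[-0.2244 -0.0806  0.0603]
 [-0.1568 -0.0035  0.0733]]
plunger 45 [-0.0645 -0.0001  0.1695] [ 0.6468 -0.0466  0.1695]
```

```bash
cat >> h.py <<'E'
from scipy.spatial.transform import Rotation as Ro
YAW=-3.7
def Rt(yaw=YAW):
    a=np.radians(yaw);z=np.array([np.cos(a),np.sin(a),0]);x=np.array([0,0,-1.]);return np.stack([x,np.cross(z,x),z],1)
def rel(o,p,R=None):
    R0=o['eef_rot'];R=Rt() if R is None else R
    return np.degrees(Ro.from_matrix(R0.T@R).as_rotvec()),1000*R0.T@(np.array(p)-o['tcp_pos'])
E
python3 - <<'E'
from h import *
from plant import env
print(Rt());print(rel(env.get_obs(),[.4265,.2185,.2]))
E
```

```text
[[ 0.      0.0645  0.9979]
 [ 0.      0.9979 -0.0645]
 [-1.      0.      0.    ]]
(array([-12.3893,  -0.0082,   0.0891]), array([  31.0089, -296.3777,  349.1807]))
```

play_rows --moves "-1 0 0 2 -20 23 85; -3 0 0 6 -60 71 85; -5 0 0 12 -105 124 85; -7 0 0 18 -150 177 85; -9 0 0 22 -195 230 85; -11 0 0 26 -240 283 85; -12.4 0 0.1 30 -280 330 85; -12.4 0 0.1 31 -296.4 349.2 85"

```text
clock: 1.1
tcp_pos: [0.4275, 0.2165, 0.2]
eef_rot: [[0.0, 0.065, 0.998], [0.001, 0.998, -0.065], [-1.0, 0.001, 0.0]]
wrist_force: [0.5, -0.0, 0.6]
opening: 0.0851
```

play_rows --moves "0 0 0 0 0 0 85; 0 0 0 0 0 0 85"

```text
clock: 1.35
tcp_pos: [0.4262, 0.2192, 0.2001]
eef_rot: [[-0.0, 0.065, 0.998], [0.002, 0.998, -0.065], [-1.0, 0.002, -0.001]]
wrist_force: [0.5, 0.3, 0.3]
opening: 0.0849
```

```bash
python3 - <<'E'
from h import *
from plant import env
o=env.get_obs();p,z=env.camera("wrist");P=env.camera_params("wrist")
R,t=wpose(o,P);pickle.dump((p,z,P,R,t,o),open('w1.pkl','wb'))
cv2.imwrite("pics/w1.png",p[:,:,::-1]);print(o['clock'],o['tcp_pos'],o['eef_rot'],rel(o,[.4265,.2185,.2]))
w=pts(z,P,R,t)
m=(w[...,2]>.09)&(w[...,2]<.1)&(w[...,0]>.36)&(w[...,0]<.5)&(w[...,1]>.15)&(w[...,1]<.29)
q=w[m];print(m.sum(),q.mean(0),np.percentile(q,[2,98],axis=0),cv2.minEnclosingCircle(q[:,:2].astype(np.float32)))
v,u=np.nonzero(m);print(u.min(),u.max(),v.min(),v.max())
E
```

```text
1.35 [0.4262 0.2192 0.2001] [[-0.0004  0.0647  0.9979]
 [ 0.002   0.9979 -0.0647]
 [-1.      0.0019 -0.0006]] (array([-0.0102, -0.0318, -0.1108]), array([ 0.1074, -0.7078,  0.3058]))
1157 [0.4233 0.2212 0.0936] [[0.4096 0.2068 0.0903]
 [0.4383 0.2356 0.0956]] ((0.4245203733444214, 0.2212441861629486), 0.017127256840467453)
305 344 178 216
```

View pics/w1.png

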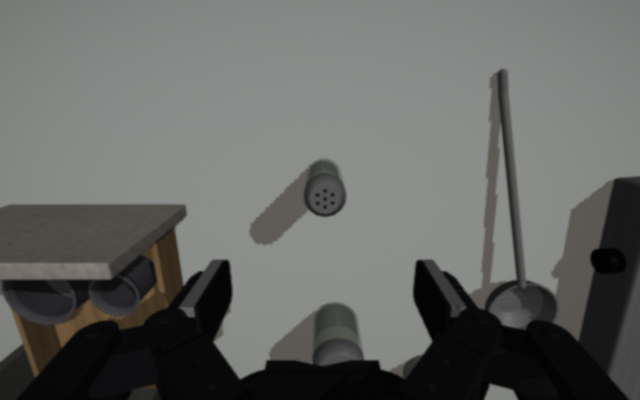

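The wrist view has the slim cap centred at (325,197), between the pads (inner edges at u≈230 and 415). That gives about (0.4245, 0.221), within 3 mm of the fixed cameras, so I'll descend.

play_rows --moves "0 0 -0.1 30 1 -1.5 85; 0 0 -0.1 75 1 -1.5 85; 0 0 -0.1 115 1 -1.5 85; 0 0 -0.1 135 1 -1.5 85; 0 0 -0.1 140 1 -1.5 85; 0 0 -0.1 140 1 -1.5 85" --force 30

```text
clock: 2.15
tcp_pos: [0.425, 0.2212, 0.0606]
eef_rot: [[0.0, 0.063, 0.998], [0.0, 0.998, -0.063], [-1.0, 0.0, 0.0]]
wrist_force: [0.6, -0.0, -0.3]
opening: 0.0851
```

```bash
python3 - <<'E'
from h import *
from plant import env
o=env.get_obs();p,z=env.camera("wrist");P=env.camera_params("wrist")
R,t=wpose(o,P);pickle.dump((p,z,P,R,t,o),open('w2.pkl','wb'))
cv2.imwrite("pics/w2.png",p[:,:,::-1]);print(o['clock'],o['tcp_pos'],o['wrist_force'])
w=pts(z,P,R,t)
m=(w[...,2]>.09)&(w[...,2]<.1)&(w[...,0]>.39)&(w[...,0]<.46)&(w[...,1]>.195)&(w[...,1]<.25)
q=w[m];print(m.sum(),q.mean(0),np.percentile(q,[2,98],axis=0),cv2.minEnclosingCircle(q[:,:2].astype(np.float32)))
v,u=np.nonzero(m);print(u.min(),u.max(),v.min(),v.max())
E
```

```text
2.15 [0.425  0.2212 0.0606] [ 0.6354 -0.039  -0.2907]
4193 [0.4216 0.2211 0.0936] [[0.4092 0.2065 0.0902]
 [0.4359 0.2355 0.0954]] ((0.4233296513557434, 0.2209380865097046), 0.017348328605294228)
282 363 261 332
```

View pics/w2.png

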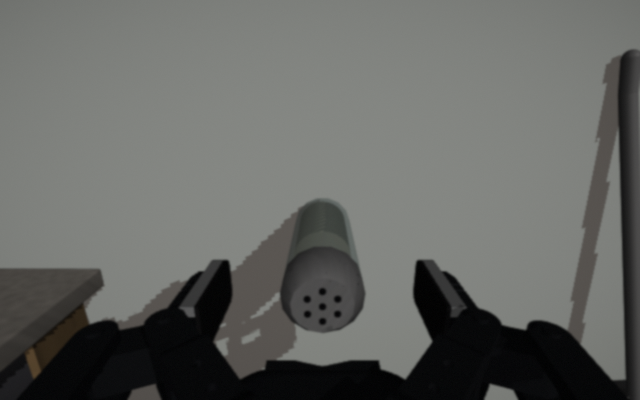

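```bash
python3 - <<'E'
from h import *
p,z,P,R,t,o=pickle.load(open('w2.pkl','rb'))
print(plane(P,322.5,307,.095,R,t), plane(P,322.5,332,.095,R,t))
p,z,P,R,t,o=pickle.load(open('w1.pkl','rb'))
print(plane(P,325.5,198,.095,R,t))
E
```

```text
[0.4248 0.221  0.095 ] [0.4369 0.2202 0.095 ]
[0.4239 0.2219 0.095 ]
```

The cap's hole centre, at (322,307), sits at x=0.4248 and y=0.221 against the TCP at (0.425, 0.221). It's centred, so I'll close.

play_rows --moves "0 0 0 0 0 0 30; 0 0 0 0 0 0 30; 0 0 0 0 0 0 30; 0 0 0 0 0 0 30; 0 0 0 0 0 0 30; 0 0 0 0 0 0 30" --force 30

```text
clock: 2.95
tcp_pos: [0.4255, 0.2203, 0.0608]
eef_rot: [[0.001, 0.065, 0.998], [0.0, 0.998, -0.065], [-1.0, 0.0, 0.001]]
wrist_force: [-1.1, -1.2, 7.2]
opening: 0.0351
```

play_rows --moves "0 0 0 -5 0 0 30; 0 0 0 -20 0 0 30; 0 0 0 -50 0 0 30; 0 0 0 -95 0 0 30; 0 0 0 -140 0 0 30; 0 0 0 -170 0 0 30; 0 0 0 -180 0 0 30; 0 0 0 -180 0 0 30"

```text
clock: 3.95
tcp_pos: [0.425, 0.2201, 0.24]
eef_rot: [[0.0, 0.064, 0.998], [-0.0, 0.998, -0.064], [-1.0, -0.0, 0.0]]
wrist_force: [-1.0, -0.0, -1.6]
opening: 0.035
```

```bash
python3 - <<'E'
from h import *
from plant import env
o=env.get_obs();p,z=env.camera("wrist");P=env.camera_params("wrist")
R,t=wpose(o,P);pickle.dump((p,z,P,R,t,o),open('w3.pkl','wb'))
cv2.imwrite("pics/w3.png",p[:,:,::-1]);print(o['clock'],o['tcp_pos'],o['wrist_force'],o['opening'])
ps,zs=env.camera("side");cv2.imwrite("pics/s3.png",ps[:,:,::-1])
w=(pts(z,P,R,t)-o['tcp_pos'])@o['eef_rot']  # tool coords
m=(abs(w[...,0]+.034)<.02)&(abs(w[...,1])<.017)&(abs(w[...,2])<.025)
q=w[m];print(m.sum(),q.mean(0),np.percentile(q,[2,50,98],axis=0))
print(rel(o,[.523,-.0004,.24]))
E
```

```text
3.95 [0.425  0.2201 0.24  ] [-0.9976 -0.0238 -1.5598] 0.035019934687240434
5830 [-0.0302 -0.0002 -0.0066] [[-0.0346 -0.0155 -0.0185]
 [-0.0326 -0.0001 -0.0078]
 [-0.0157  0.0153  0.0103]]
(array([0.0026, 0.0094, 0.0065]), array([   0.0532, -213.7463,  111.9881]))
```

View pics/w3.png

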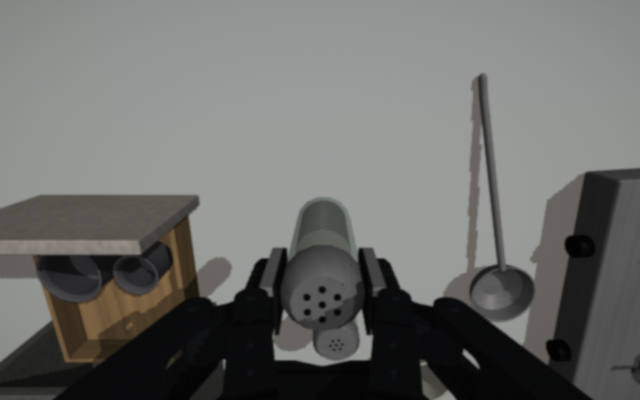

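View pics/s3.png

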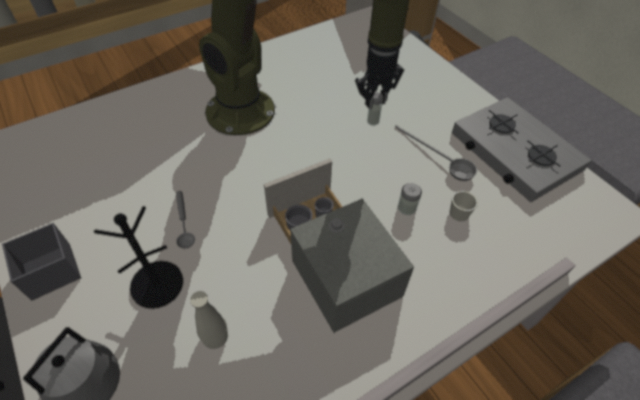

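The shaker is held upright, with its cap centre at (322,305) on the tool axis. The narrow sleeve is visible at (135,265). I'll hover beside the sleeve so the shaker doesn't hide it.

play_rows --moves "0 0 0 0 -8 6 30; 0 0 0 0 -30 24 30; 0 0 0 0 -65 51 30; 0 0 0 0 -100 78 30; 0 0 0 0 -128 100 30; 0 0 0 0 -141 110 30; 0 0 0 0 -144 112 30; 0 0 0 0 -144 112 30"

```text
clock: 5.05
tcp_pos: [0.5271, 0.0705, 0.24]
eef_rot: [[-0.001, 0.063, 0.998], [0.001, 0.998, -0.063], [-1.0, 0.001, -0.001]]
wrist_force: [0.1, 0.3, -1.2]
opening: 0.0349
```

```bash
python3 - <<'E'
from h import *
from plant import env
o=env.get_obs();p,z=env.camera("wrist");P=env.camera_params("wrist")
R,t=wpose(o,P);pickle.dump((p,z,P,R,t,o),open('w4.pkl','wb'))
cv2.imwrite("pics/w4.png",p[:,:,::-1]);print(o['clock'],o['tcp_pos'],o['wrist_force'],o['opening'])
E
```

```text
5.05 [0.5271 0.0705 0.24  ] [ 0.0556  0.349  -1.2133] 0.03488913680560502
```

View pics/w4.png

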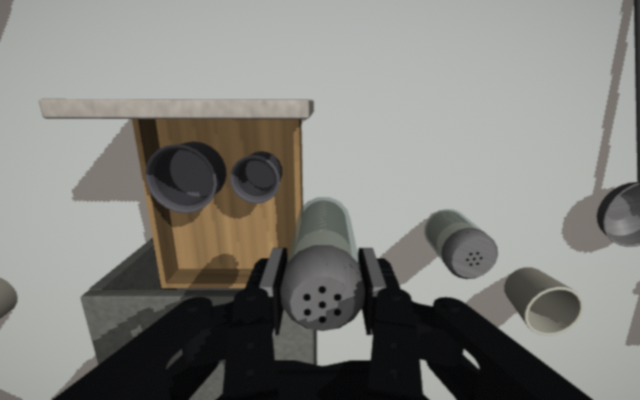

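```bash
python3 - <<'E'
from h import *
p,z,P,R,t,o=pickle.load(open('w4.pkl','rb'))
c=p[130:220,130:310,::-1];cv2.imwrite("pics/w4z.png",cv2.resize(c,None,fx=4.4,fy=4.4,interpolation=cv2.INTER_CUBIC))
w=pts(z,P,R,t)
hsv=cv2.cvtColor(p,cv2.COLOR_RGB2HSV)
roi=np.zeros(z.shape,bool);roi[145:212,226:292]=1
dark=((hsv[...,1]<70)&roi).astype(np.uint8)
k,l,s,_=cv2.connectedComponentsWithStats(dark);i=1+np.argmax(s[1:,4])
print(s[i])
cs,_=cv2.findContours((l==i).astype(np.uint8),0,1);c=max(cs,key=cv2.contourArea);print(cv2.fitEllipse(c),cv2.boundingRect(c))
# rim points by depth
m=roi&(abs(w[...,2]-.065)<.005);q=w[m];print(m.sum(),q.mean(0),cv2.minEnclosingCircle(q[:,:2].astype(np.float32)),cv2.fitEllipse(cv2.convexHull(q[:,:2].astype(np.float32))))
m=roi&(w[...,2]<.035)&(l==i);q=w[m];print('inside',q.mean(0),len(q))
# panel
m=(abs(w[...,2]-.141)<.006);m[140:]=0;m[:,:30]=0;m[:,330:]=0;q=w[m];r=cv2.minAreaRect(q[:,:2].astype(np.float32));print(r,cv2.boxPoints(r),q.mean(0))
for rr in range(150,212,6): print(rr,np.round(1000*w[rr,226:290:4,2]).astype(int))
E
```

```text
[ 230  152   52   52 2097]
((255.94398498535156, 177.28799438476562), (48.52788543701172, 53.319862365722656), 47.786563873291016) (230, 152, 52, 52)
753 [ 0.523  -0.0004  0.0633] ((0.5222311019897461, 0.0009327240404672921), 0.025720924139022827) ((0.5222095847129822, 0.0008196852868422866), (0.050792694091796875, 0.050936516374349594), 54.25042724609375)
inside [ 0.5251 -0.0028  0.0247] 827
((0.44781291484832764, -0.0325666218996048), (0.19590061902999878, 0.013383416458964348), 86.38381958007812) [[ 0.435  -0.1299]
 [ 0.4483 -0.1307]
 [ 0.4607  0.0648]
 [ 0.4473  0.0656]] [ 0.4477 -0.0319  0.142 ]
150 [18 17 19 19 18 18 19 18 18 18 18 18 18 18 19 19]
156 [19 19 20 19 19 64 64 65 64 51 44 34 24 19 19 19]
162 [18 18 18 64 63 60 24 24 23 23 64 64 44 29 20 18]
168 [19 19 63 63 45 24 23 23 23 23 23 22 64 43 18 18]
174 [                  21                   17                   63
                   57                   39                   24
                   23 -9223372036854775808                   24
                   24                   23                   24
                   61                   64                   20
                   18]
180 [19 19 63 58 45 29 24 23 23 23 22 22 24 65 18 19]
186 [19 20 65 62 53 45 34 27 24 23 23 26 62 65 17 19]
192 [19 18 18 64 61 58 51 45 44 45 52 61 64 18 17 18]
198 [18 18 18 18 64 63 62 62 61 62 64 64 17 19 18 18]
204 [19 18 17 19 19 20 18 19 18 18 19 18 18 19 17 17]
210 [18 18 19 19 18 17 19 18 17 18 18 17 19 19 19 19]<stdin>:16: RuntimeWarning: invalid value encountered in cast
```

View pics/w4z.png

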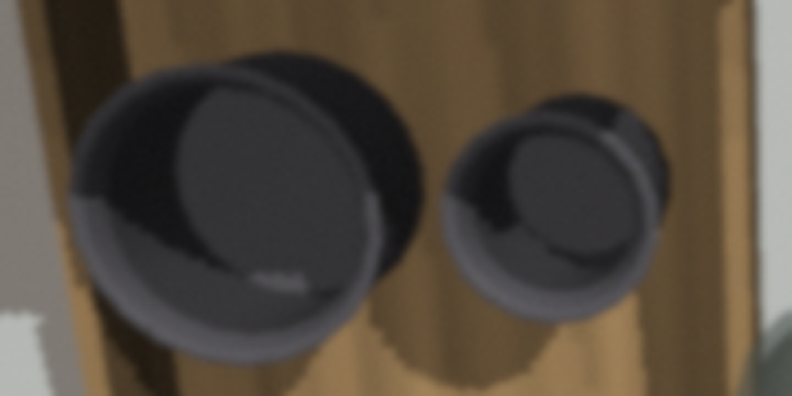

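```bash
python3 - <<'E'
from h import *
p,z,P,R,t,o=pickle.load(open('w4.pkl','rb'))
print("rim",plane(P,254.6,178.2,.065,R,t))
w=pts(z,P,R,t)
# cap of held shaker
T=(w-o['tcp_pos'])@o['eef_rot']
m=(abs(T[...,0]+.0335)<.0025)&(abs(T[...,1])<.017)&(abs(T[...,2])<.025)
m=cv2.morphologyEx(m.astype(np.uint8),cv2.MORPH_OPEN,np.ones((5,5)));
q=T[m>0];print(len(q),np.median(q[:,0]),cv2.minEnclosingCircle(q[:,1:].astype(np.float32)),q.min(0),q.max(0))
g=p[260:335,275:370];cv2.imwrite("pics/w4c.png",cv2.resize(g[:,:,::-1],None,fx=7,fy=7,interpolation=cv2.INTER_CUBIC))
zc=np.median(T[m>0][:,0])+o['tcp_pos'][2]*0
h=o['tcp_pos'][2]+.0344
for v in (304,306): print((plane(P,322.5,v,h,R,t)-o['tcp_pos'])@o['eef_rot'])
E
```

```text
rim [0.5205 0.0011 0.065 ]
3385 -0.03339283980925772 ((-0.00015972786059137434, -0.0010021792259067297), 0.015075241215527058) [-0.0355 -0.0152 -0.016 ] [-0.031   0.0139  0.0127]
[-0.0344 -0.0003 -0.0015]
[-0.0344 -0.0003 -0.0005]
```

View pics/w4c.png

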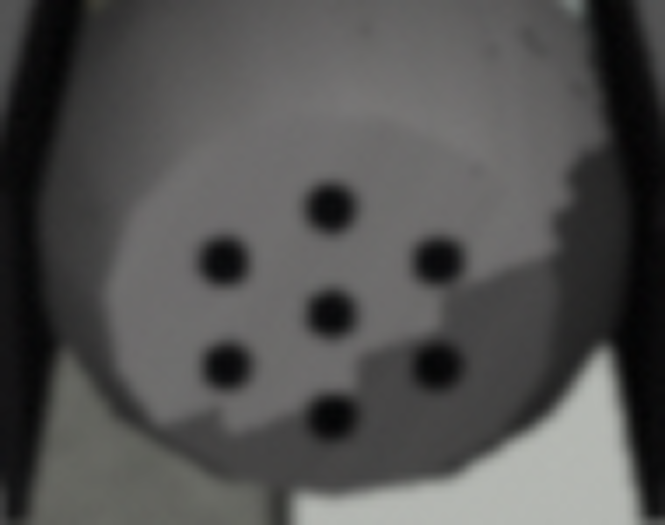

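```bash
python3 - <<'E'
from h import *
from plant import env
print(rel(env.get_obs(),[.523,.0010,.135],Rt(-3.65)))
E
```

```text
(array([ 0.067 , -0.0293, -0.0316]), array([105.1533, -69.9057,   0.412 ]))
```

play_rows --moves "0 0 0 0 -10 0 30; 0 0 0 0 -35 0 30; 0 0 0 0 -60 0.3 30; 0 0 0 0 -70 0.4 30; 0 0 0 15 -70 0.4 30; 0 0 0 50 -70 0.4 30; 0 0 0 80 -70 0.4 30; 0 0 0 85 -70 0.4 30"

```text
clock: 6.1
tcp_pos: [0.5223, 0.0001, 0.1538]
eef_rot: [[-0.003, 0.063, 0.998], [0.0, 0.998, -0.063], [-1.0, 0.0, -0.003]]
wrist_force: [-0.7, -0.3, -0.4]
opening: 0.035
```

play_rows --moves "0 0 0 8 0 0 30; 0 0 0 15 0 0 30; 0 0 0 20 0 0 30; 0 0 0 20 0 0 30"

```text
clock: 6.6
tcp_pos: [0.5235, -0.0005, 0.1353]
eef_rot: [[-0.0, 0.064, 0.998], [-0.0, 0.998, -0.064], [-1.0, -0.0, -0.0]]
wrist_force: [-0.3, -0.3, -1.0]
opening: 0.0352
```

```bash
python3 - <<'E'
from h import *
from plant import env
o=env.get_obs();p,z=env.camera("wrist");P=env.camera_params("wrist")
R,t=wpose(o,P);pickle.dump((p,z,P,R,t,o),open('w5.pkl','wb'))
cv2.imwrite("pics/w5.png",p[:,:,::-1]);print(o['clock'],o['tcp_pos'],o['wrist_force'],o['opening'],rel(o,[.523,.001,.135],Rt(-3.65)))
ps,zs=env.camera("side");cv2.imwrite("pics/s5.png",cv2.resize(ps[150:270,240:400,::-1],None,fx=4,fy=4,interpolation=cv2.INTER_CUBIC))
E
```

```text
6.6 [ 0.5235 -0.0005  0.1353] [-0.2755 -0.3281 -1.0042] 0.03518632878839764 (array([-0.04  , -0.0012,  0.0021]), array([ 0.2503,  1.4695, -0.6071]))
```

View pics/w5.png

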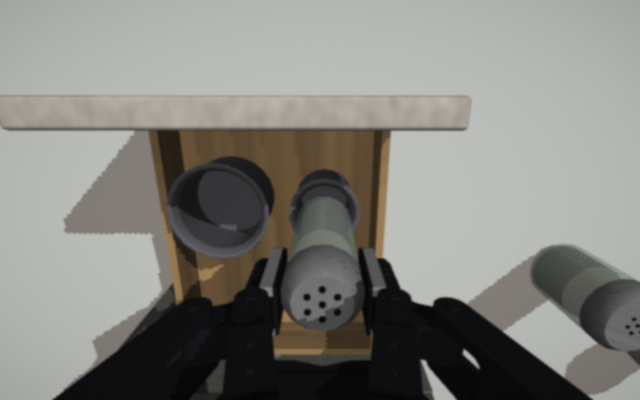

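View pics/s5.png

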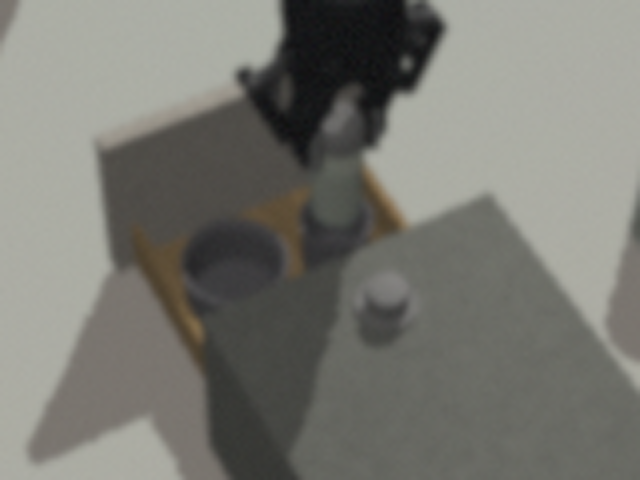

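```bash
python3 - <<'E'
from h import *
p,z,P,R,t,o=pickle.load(open('w5.pkl','rb'))
c=p[155:265,260:390,::-1];cv2.imwrite("pics/w5z.png",cv2.resize(c,None,fx=5.4,fy=5.4,interpolation=cv2.INTER_CUBIC))
w=pts(z,P,R,t);T=(w-o['tcp_pos'])@o['eef_rot']
m=(abs(w[...,2]-.064)<.004);m[:160]=0;m[250:]=0;m[:,:282]=0;m[:,365:]=0
q=w[m];print(len(q),q.min(0),q.max(0));print(cv2.minEnclosingCircle(q[:,:2].astype(np.float32)))
# algebraic circle on hull of tool coords
h=cv2.convexHull(T[m][:,1:].astype(np.float32))[:,0].astype(float)
A=np.c_[2*h,np.ones(len(h))];s=np.linalg.lstsq(A,(h**2).sum(1),rcond=None)[0];print("tool yz centre",s[:2],np.sqrt(s[2]+s[:2]@s[:2]))
# shaker body just above rim: points z .075-.09
m=(w[...,2]>.076)&(w[...,2]<.092)&(abs(T[...,1])<.022)&(abs(T[...,2])<.03)
q=T[m];print("body y",np.percentile(q[:,1],[1,50,99]),"z min",np.percentile(q[:,2],[1,5]),len(q))
E
```

```text
916 [ 0.4968 -0.0248  0.06  ] [0.5367 0.0257 0.0662]
((0.5220766067504883, 0.0006796420202590525), 0.025700483471155167)
tool yz centre [ 0.001  -0.0016] 0.025350823426580193
body y [-0.0156  0.0008  0.0174] z min [-0.0188 -0.0186] 296
```

View pics/w5z.png

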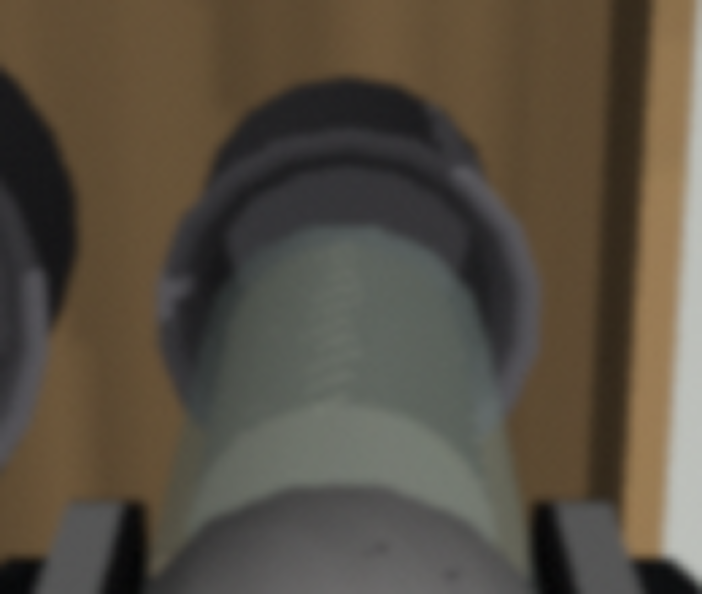

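The sleeve mouth is centred within about 1 mm of the shaker, with rim edges at zoomed u=160 and 540 and body centred near 346. I'll shift by 0.7 and -0.8 mm and lower slowly, watching the force.

play_rows --moves "0 0 0 0 0.7 -0.8 30; 0 0 0 2 0.7 -0.8 30; 0 0 0 5 0.7 -0.8 30; 0 0 0 8 0.7 -0.8 30; 0 0 0 11 0.7 -0.8 30; 0 0 0 13 0.7 -0.8 30; 0 0 0 15 0.7 -0.8 30; 0 0 0 15 0.7 -0.8 30"

```text
clock: 7.7
tcp_pos: [0.5227, 0.0002, 0.1202]
eef_rot: [[-0.0, 0.064, 0.998], [-0.0, 0.998, -0.064], [-1.0, -0.0, -0.0]]
wrist_force: [-0.2, -0.1, -1.6]
opening: 0.035
```

play_rows --moves "0 0 0 1 0 0 30; 0 0 0 2 0 0 30; 0 0 0 3 0 0 30; 0 0 0 4 0 0 30; 0 0 0 5 0 0 30; 0 0 0 5 0 0 30"

```text
clock: 8.45
tcp_pos: [0.5227, 0.0003, 0.1152]
eef_rot: [[-0.0, 0.064, 0.998], [-0.0, 0.998, -0.064], [-1.0, -0.0, -0.0]]
wrist_force: [-0.8, 0.2, -1.8]
opening: 0.0351
```

play_rows --moves "0 0 0 2 0 0 30; 0 0 0 4 0 0 30; 0 0 0 6 0 0 30; 0 0 0 8 0 0 30; 0 0 0 10 0 0 30; 0 0 0 12 0 0 30; 0 0 0 14 0 0 30; 0 0 0 14 0 0 30"

```text
clock: 9.45
tcp_pos: [0.5227, 0.0003, 0.1012]
eef_rot: [[-0.0, 0.064, 0.998], [-0.0, 0.998, -0.064], [-1.0, -0.0, -0.0]]
wrist_force: [0.6, -0.3, -1.2]
opening: 0.0348
```

play_rows --moves "0 0 0 2 0 0 30; 0 0 0 4 0 0 30; 0 0 0 6 0 0 30; 0 0 0 8 0 0 30; 0 0 0 10 0 0 30; 0 0 0 12 0 0 30; 0 0 0 13.5 0 0 30; 0 0 0 13.5 0 0 30"

```text
clock: 10.45
tcp_pos: [0.5228, 0.0003, 0.0877]
eef_rot: [[-0.0, 0.064, 0.998], [-0.0, 0.998, -0.064], [-1.0, -0.0, -0.0]]
wrist_force: [-0.6, 0.6, -1.4]
opening: 0.0348
```

play_rows --moves "0 0 0 0.5 0 0 30; 0 0 0 1 0 0 30; 0 0 0 1.5 0 0 30; 0 0 0 2 0 0 30; 0 0 0 2 0 0 30"

```text
clock: 11.08
tcp_pos: [0.5228, 0.0002, 0.0858]
eef_rot: [[0.0, 0.064, 0.998], [-0.0, 0.998, -0.064], [-1.0, -0.0, 0.0]]
wrist_force: [0.7, 0.1, -1.2]
opening: 0.0347
```

play_rows --moves "0 0 0 0.3 0 0 30; 0 0 0 0.6 0 0 30; 0 0 0 0.9 0 0 30; 0 0 0 0.9 0 0 30"

```text
clock: 11.58
tcp_pos: [0.5229, 0.0002, 0.0849]
eef_rot: [[0.0, 0.064, 0.998], [-0.0, 0.998, -0.064], [-1.0, -0.0, 0.0]]
wrist_force: [-0.1, 0.3, -1.3]
opening: 0.0349
```

play_rows --moves "0 0 0 0.3 0 0 30; 0 0 0 0.5 0 0 30; 0 0 0 0.5 0 0 30"

```text
clock: 11.95
tcp_pos: [0.5231, 0.0003, 0.0848]
eef_rot: [[0.001, 0.064, 0.998], [-0.0, 0.998, -0.064], [-1.0, 0.0, 0.001]]
wrist_force: [-0.8, 0.4, 4.7]
opening: 0.0348
```

It reached the floor, with 4.7 N of upward force at the expected height. Releasing.

play_rows --moves "0 0 0 0 0 0 38; 0 0 0 0 0 0 44; 0 0 0 0 0 0 55; 0 0 0 0 0 0 60; 0 0 0 0 0 0 60"

```text
clock: 12.58
tcp_pos: [0.5228, 0.0002, 0.0844]
eef_rot: [[0.0, 0.064, 0.998], [-0.0, 0.998, -0.064], [-1.0, -0.0, 0.0]]
wrist_force: [-0.3, -0.5, -0.1]
opening: 0.0599
```

play_rows --moves "0 0 0 -4 0 0 60; 0 0 0 -15 0 0 60; 0 0 0 -40 0 0 60; 0 0 0 -75 0 0 60; 0 0 0 -110 0 0 60; 0 0 0 -125 0 0 60; 0 0 0 -130 0 0 60; 0 0 0 -130 0 0 60"

```text
clock: 13.58
tcp_pos: [0.5227, 0.0002, 0.2146]
eef_rot: [[0.0, 0.064, 0.998], [-0.0, 0.998, -0.064], [-1.0, -0.0, 0.0]]
wrist_force: [0.1, -0.2, -0.4]
opening: 0.0601
```

```bash
python3 - <<'E'
from h import *
from plant import env
o=env.get_obs();p,z=env.camera("wrist");P=env.camera_params("wrist")
R,t=wpose(o,P);pickle.dump((p,z,P,R,t,o),open('w6.pkl','wb'))
cv2.imwrite("pics/w6.png",p[:,:,::-1]);print(o['clock'],o['tcp_pos'],o['wrist_force'],o['opening'])
w=pts(z,P,R,t)
m=(w[...,2]>.105)&(w[...,2]<.135)&(w[...,0]>.49)&(w[...,0]<.56)&(abs(w[...,1])<.04)
q=w[m];print(m.sum(),np.median(q,0),np.percentile(q,[2,98],axis=0))
m=(abs(w[...,2]-.141)<.006);m[180:]=0;q=w[m];r=cv2.minAreaRect(q[:,:2].astype(np.float32));print(r,cv2.boxPoints(r))
E
```

```text
13.575 [0.5227 0.0002 0.2146] [ 0.1248 -0.1503 -0.3855] 0.06009063346730925
1516 [0.5195 0.0012 0.1176] [[ 0.5052 -0.0146  0.108 ]
 [ 0.537   0.0169  0.1196]]
((0.44793686270713806, -0.0325620174407959), (0.19617252051830292, 0.013283465057611465), 86.3066177368164) [[ 0.435  -0.13  ]
 [ 0.4482 -0.1309]
 [ 0.4609  0.0649]
 [ 0.4476  0.0657]]
```

View pics/w6.png

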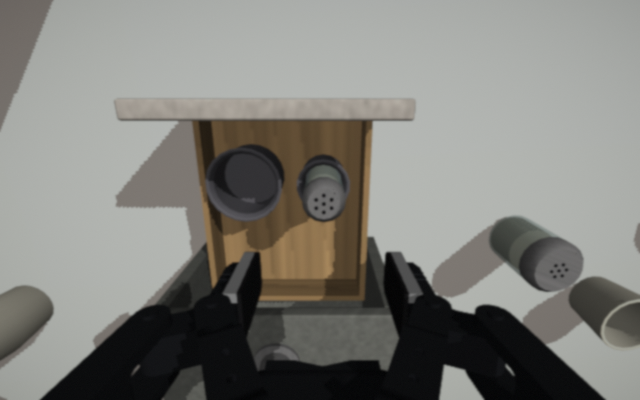

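The shaker is seated upright and released: its cap is at (323,203) at z≈0.119, in the narrow sleeve. Next I'll move in front of the panel, whose outer mid-point is (0.441, -0.032).

```bash
python3 - <<'E'
from h import *
from plant import env
o=env.get_obs();print(rel(o,[.411,-.0302,.2146],Rt(-3.65)),rel(o,[.411,-.0302,.105],Rt(-3.65)),o['qpos'])
E
```

```text
(array([-0.0364, -0.0322,  0.0067]), array([  -0.5032,  -37.5255, -109.2574])) (array([-0.0364, -0.0322,  0.0067]), array([ 109.0968,  -37.5127, -109.1959])) [ 0.0354  0.3615 -0.1159  1.7957  0.049   0.9877  1.4064]
```

play_rows --moves "0 0 0 0 -2 -7 40; 0 0 0 0 -9 -28 20; 0 0 0 0 -20 -60 0; 0 0 0 0 -30 -88 0; 0 0 0 0 -36 -104 0; 0 0 0 0 -37.5 -109 0; 0 0 0 0 -37.5 -109 0; 0 0 0 0 -37.5 -109 0"

```text
clock: 14.62
tcp_pos: [0.4126, -0.0299, 0.2144]
eef_rot: [[0.001, 0.064, 0.998], [0.0, 0.998, -0.064], [-1.0, 0.0, 0.001]]
wrist_force: [0.4, 0.0, -0.7]
opening: 0.0002
```

play_rows --moves "0 0 0 10 0 0 0; 0 0 0 40 0 0 0; 0 0 0 75 0 0 0; 0 0 0 100 0 0 0; 0 0 0 110 0 0 0; 0 0 0 110 0 0 0"

```text
clock: 15.38
tcp_pos: [0.4115, -0.0301, 0.1039]
eef_rot: [[-0.001, 0.064, 0.998], [0.0, 0.998, -0.064], [-1.0, 0.0, -0.001]]
wrist_force: [-0.6, -0.7, 0.1]
opening: 0.0
```

```bash
python3 - <<'E'
from h import *
from plant import env
o=env.get_obs();p,z=env.camera("wrist");P=env.camera_params("wrist")
R,t=wpose(o,P);pickle.dump((p,z,P,R,t,o),open('w7.pkl','wb'))
cv2.imwrite("pics/w7.png",p[:,:,::-1]);print(o['clock'],o['tcp_pos'],o['wrist_force'],o['opening'])
print(rel(o,[.5910-.011,-.0418,.105],Rt(-3.65)))
E
```

```text
15.375 [ 0.4115 -0.0301  0.1039] [-0.5952 -0.6644  0.1113] 2.1832459367918738e-05
(array([-0.0265, -0.0738, -0.0001]), array([ -1.3328,  -0.9153, 168.9354]))
```

View pics/w7.png

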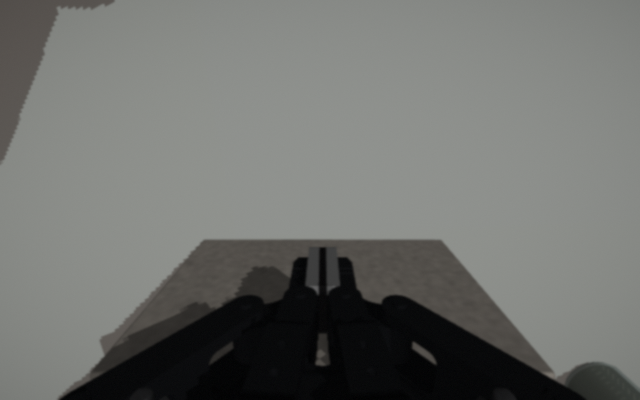

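The closed fingers are in front of the panel and centred on it. Pushing, gently at first.

play_rows --moves "0 0 0 0 0 6 0; 0 0 0 0 0 12 0; 0 0 0 0 0 17 0; 0 0 0 0 0 23 0; 0 0 0 0 0 31 0; 0 0 0 0 0 40 0; 0 0 0 0 0 50 0; 0 0 0 0 0 60 0" --force 40

```text
clock: 16.42
tcp_pos: [0.4722, -0.0342, 0.1043]
eef_rot: [[-0.0, 0.064, 0.998], [-0.0, 0.998, -0.064], [-1.0, -0.0, -0.0]]
wrist_force: [-1.9, -0.3, 1.5]
opening: -0.0005
```

play_rows --moves "0 0 0 0 0 12 0; 0 0 0 0 0 25 0; 0 0 0 0 0 38 0; 0 0 0 0 0 51 0; 0 0 0 0 0 64 0; 0 0 0 0 0 76 0; 0 0 0 0 0 86 0; 0 0 0 0 0 92 0"

```text
clock: 17.42
tcp_pos: [0.5641, -0.0401, 0.1044]
eef_rot: [[0.0, 0.064, 0.998], [-0.0, 0.998, -0.064], [-1.0, -0.0, 0.0]]
wrist_force: [-3.9, -1.5, 0.7]
opening: -0.0
```

play_rows --moves "0 0 0 0 0 5 0; 0 0 0 0 0 10 0; 0 0 0 0 0 14 0; 0 0 0 0 0 17 0; 0 0 0 0 0 19 0; 0 0 0 0 0 19 0"

```text
clock: 18.18
tcp_pos: [0.5764, -0.0408, 0.1044]
eef_rot: [[-0.011, 0.064, 0.998], [0.0, 0.998, -0.064], [-1.0, -0.001, -0.011]]
wrist_force: [-21.6, 0.1, 15.3]
opening: -0.0001
```

play_rows --moves "0 0 0 0 0 1 0; 0 0 0 0 0 2 0; 0 0 0 0 0 3 0; 0 0 0 0 0 3 0"

```text
clock: 18.68
tcp_pos: [0.5762, -0.0409, 0.1043]
eef_rot: [[-0.017, 0.064, 0.998], [0.0, 0.998, -0.064], [-1.0, -0.001, -0.017]]
wrist_force: [-32.0, 0.9, 24.8]
opening: -0.0003
```

The push stopped at 32 N. I'll back off and check whether the drawer is shut or something caught.

play_rows --moves "0 0 0 0 0 -3 0; 0 0 0 0 0 -12 0; 0 0 0 0 0 -30 0; 0 0 0 0 0 -50 0; 0 0 0 0 0 -50 0"

```text
clock: 19.3
tcp_pos: [0.5354, -0.0378, 0.1049]
eef_rot: [[0.002, 0.064, 0.998], [0.0, 0.998, -0.064], [-1.0, 0.0, 0.002]]
wrist_force: [0.8, -0.3, 0.3]
opening: 0.0003
```

```bash
python3 - <<'E'
from h import *
from plant import env
o=env.get_obs();print(o['clock'],o['tcp_pos'],o['wrist_force'])
a=np.radians(-3.65);ex=np.array([np.cos(a),np.sin(a),0]);ey=np.array([-np.sin(a),np.cos(a),0]);O=np.array([.7112,-.0506,0])
p,z=env.camera("side");P=env.camera_params("side");cv2.imwrite("pics/s8.png",cv2.resize(p[120:330,230:450,::-1],None,fx=3.5,fy=2.8,interpolation=cv2.INTER_CUBIC))
w=pts(z,P);L=np.stack([(w-O)@ex,(w-O)@ey,w[...,2]],-1)
m=(L[...,2]>.137)&(L[...,2]<.156)&(L[...,0]<.05)&(L[...,0]>-.2)&(abs(L[...,1])<.12)
q=L[m];print(np.percentile(q[:,0],[.5,2,5]))
for y in (-.08,-.06,.05,.06,.07,.08):
    r=q[abs(q[:,1]-y)<.006];print(y,len(r),r[:,0].min() if len(r) else 0)
p,z=env.camera("top");cv2.imwrite("pics/t8.png",cv2.resize(p[90:290,220:400,::-1],None,fx=3,fy=3,interpolation=cv2.INTER_CUBIC))
E
```

```text
19.3 [ 0.5354 -0.0378  0.1049] [ 0.8022 -0.2704  0.2785]
[-0.1667 -0.1225 -0.1167]
-0.08 329 -0.1255520291024388
-0.06 331 -0.1259949414385101
0.05 305 -0.12272199133886097
0.06 299 -0.12262410358066023
0.07 301 -0.12535357109071074
0.08 304 -0.12260976882673674
```

View pics/s8.png

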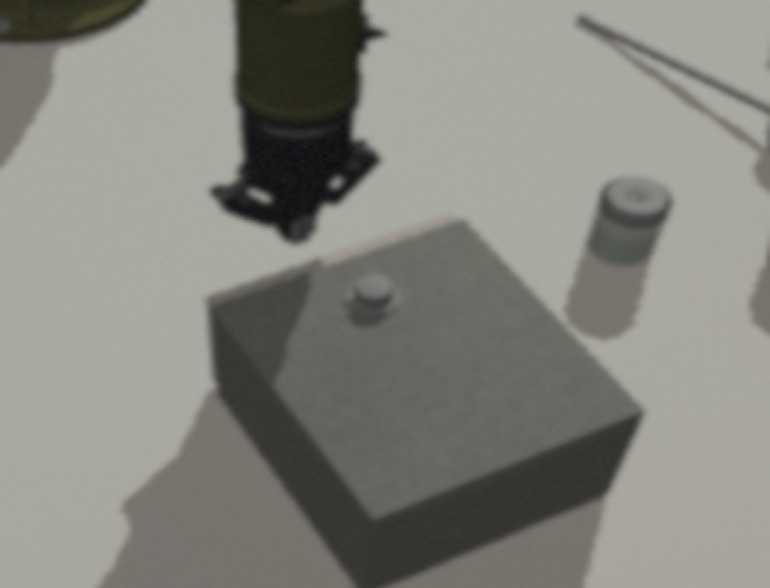

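View pics/t8.png

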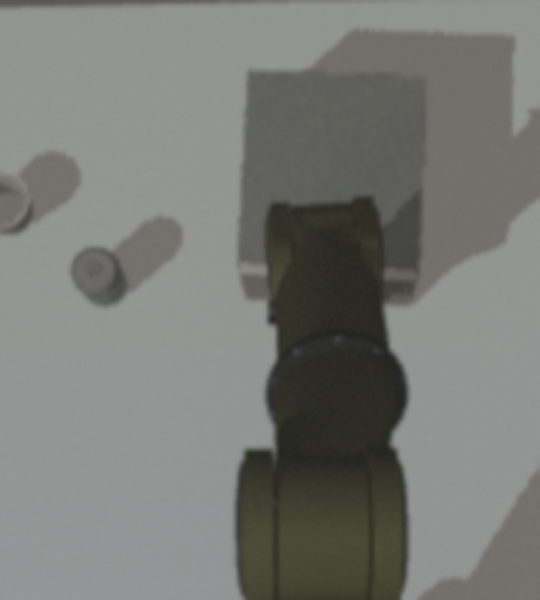

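```bash
python3 - <<'E'
from h import *
a=np.radians(-3.65);ex=np.array([np.cos(a),np.sin(a),0]);ey=np.array([-np.sin(a),np.cos(a),0]);O=np.array([.7112,-.0506,0])
for f in ('w4.pkl','w6.pkl'):
    p,z,P,R,t,o=pickle.load(open(f,'rb'));w=pts(z,P,R,t);L=np.stack([(w-O)@ex,(w-O)@ey,w[...,2]],-1)
    m=(L[...,2]>.03)&(L[...,2]<.135)&(L[...,0]>-.125)&(L[...,0]<.05)&(abs(L[...,1])<.102)
    q=L[m];print(f,len(q))
    for y0 in np.arange(-.1,.1,.01):
        r=q[(q[:,1]>=y0)&(q[:,1]<y0+.01)]
        if len(r)>3: print(round(y0,3),len(r),"x",np.percentile(r[:,0],[5,50,95]),"z",r[:,2].min(),r[:,2].max())
p,z,P,R,t,o=pickle.load(open('w6.pkl','rb'));cv2.imwrite("pics/w6z.png",cv2.resize(p[220:340,140:420,::-1],None,fx=2.8,fy=2.8,interpolation=cv2.INTER_CUBIC))
E
```

```text
w4.pkl 3926
-0.1 411 x [-0.1112 -0.1106 -0.11  ] z 0.03207267791039753 0.1348620055549827
-0.09 1657 x [-0.1107 -0.0965 -0.0643] z 0.030338465166696804 0.13494993554634618
-0.08 721 x [-0.1217 -0.0905 -0.0625] z 0.0300201627368209 0.05562219323681755
-0.07 118 x [-0.0636 -0.0628 -0.0578] z 0.03008533907527078 0.05488914773269549
-0.06 124 x [-0.0636 -0.0628 -0.0581] z 0.03048859272704474 0.05436747444065132
-0.05 117 x [-0.0635 -0.0627 -0.058 ] z 0.03011327493260313 0.05508038624066225
-0.04 121 x [-0.0636 -0.0628 -0.0579] z 0.030254668318964006 0.05483959168850033
-0.03 117 x [-0.0636 -0.0628 -0.0578] z 0.03016048581941755 0.055233329873923986
-0.02 120 x [-0.0635 -0.0628 -0.0581] z 0.030187829789197873 0.05495874683519991
-0.01 119 x [-0.0635 -0.0627 -0.0583] z 0.03008929424913681 0.054535150035793456
-0.0 121 x [-0.0635 -0.0627 -0.058 ] z 0.03003673997361267 0.05530607114817537
0.01 99 x [-0.0637 -0.0628 -0.0588] z 0.031008378371858103 0.054554407537196425
w6.pkl 5396
-0.1 530 x [-0.1112 -0.1106 -0.11  ] z 0.030675286665639845 0.13468043045760072
-0.09 1368 x [-0.1109 -0.0991 -0.0
[... 555 characters left out ...]
0627 -0.0577] z 0.030041599897002613 0.054765529537971425
0.02 147 x [-0.0635 -0.0627 -0.0577] z 0.030008636438363212 0.054676176822978206
0.03 140 x [-0.0635 -0.0626 -0.0571] z 0.030237125255813735 0.054528289844995026
0.04 150 x [-0.0634 -0.0628 -0.0577] z 0.030189140487706267 0.055323232754537266
0.05 146 x [-0.0634 -0.0626 -0.0577] z 0.030234502151907705 0.054868860290345045
0.06 150 x [-0.0635 -0.0627 -0.0571] z 0.030024575676476872 0.054680612677528107
0.07 312 x [-0.1193 -0.0697 -0.0587] z 0.03000602521788337 0.05445524283510217
0.08 941 x [-0.114  -0.0927 -0.0565] z 0.030174074562084596 0.13453926629141502
0.09 356 x [-0.1109 -0.1103 -0.1097] z 0.03008900562428557 0.13310332951931325
```

View pics/w6z.png

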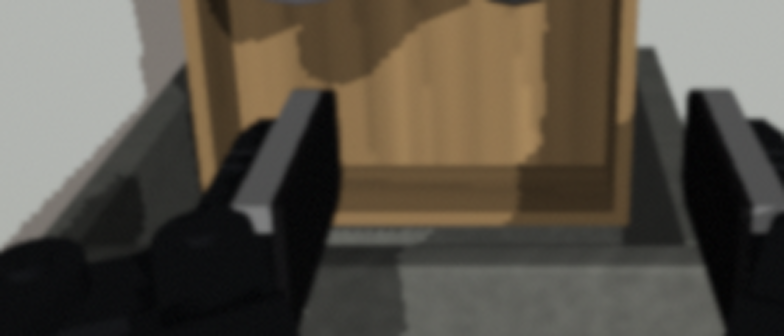

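The cabinet's side walls, 12 mm thick with front edges at x=-110, mean the 196 mm panel overlays them. When shut, its outer face sits at -124, which is where it's measured and where the push stopped hard, so the drawer is shut. Next is the button at about (0.6465, -0.047).

```bash
python3 - <<'E'
from h import *
from plant import env
o=env.get_obs();print(rel(o,[.6465,-.047,.200],Rt(-3.65)))
E
```

```text
(array([-0.0218,  0.1553, -0.0188]), array([-94.8237,  -1.9744, 110.2238]))
```

play_rows --moves "0 0 0 -15 0 0 0; 0 0 0 -50 0 0 0; 0 0 0 -85 0 5 0; 0 0.1 0 -95 -1 30 0; 0 0.1 0 -95 -2 65 0; 0 0.1 0 -95 -2 95 0; 0 0.1 0 -95 -2 107 0; 0 0.1 0 -95 -2 110 0"

```text
clock: 20.4
tcp_pos: [0.6453, -0.0472, 0.1995]
eef_rot: [[-0.002, 0.064, 0.998], [0.0, 0.998, -0.064], [-1.0, 0.0, -0.002]]
wrist_force: [0.1, 0.0, 1.2]
opening: 0.0001
```

play_rows --moves "0 0 0 5 0 0 0; 0 0 0 14 0 0 0; 0 0 0 22 0 0 0; 0 0 0 27 0 0 0; 0 0 0 29 0 0 0; 0 0 0 29 0 0 0"

```text
clock: 21.15
tcp_pos: [0.645, -0.0472, 0.1704]
eef_rot: [[-0.002, 0.064, 0.998], [0.0, 0.998, -0.064], [-1.0, -0.0, -0.002]]
wrist_force: [0.6, 0.8, 0.5]
opening: -0.0001
```

play_rows --moves "0 0 0 2 0 1 0; 0 0 0 4 0 1 0; 0 0 0 6 0 1 0; 0 0 0 8 0 1 0; 0 0 0 9 0 1 0; 0 0 0 9.5 0 1 0; 0 0 0 9.5 0 1 0"

```text
clock: 22.02
tcp_pos: [0.6462, -0.0473, 0.161]
eef_rot: [[-0.001, 0.064, 0.998], [0.0, 0.998, -0.064], [-1.0, -0.0, -0.001]]
wrist_force: [1.4, 0.8, 1.9]
opening: 0.0
```

play_rows --moves "0 0 0 0.5 0 0 0; 0 0 0 1 0 0 0; 0 0 0 1.5 0 0 0; 0 0 0 1.5 0 0 0"

```text
clock: 22.52
tcp_pos: [0.6462, -0.0473, 0.1601]
eef_rot: [[-0.001, 0.064, 0.998], [0.0, 0.998, -0.064], [-1.0, -0.0, -0.001]]
wrist_force: [-0.1, -0.5, 7.3]
opening: -0.0002
```

play_rows --moves "0 0 0 0.5 0 0 0; 0 0 0 1 0 0 0; 0 0 0 1.5 0 0 0; 0 0 0 1.5 0 0 0"

```text
clock: 23.02
tcp_pos: [0.6463, -0.0473, 0.16]
eef_rot: [[0.0, 0.064, 0.998], [-0.0, 0.998, -0.064], [-1.0, -0.0, 0.0]]
wrist_force: [-2.8, -0.5, 15.9]
opening: -0.0001
```

play_rows --moves "0 0 0 -3 0 0 0; 0 0 0 -12 0 0 0; 0 0 0 -35 0 0 0; 0 0 0 -70 0 -15 0; 0 0 0 -90 0 -60 0; 0 0 0 -100 0 -110 0; 0 0 0 -100 0 -130 0; 0 0 0 -100 0 -130 0"

```text
clock: 24.02
tcp_pos: [0.5151, -0.0389, 0.2588]
eef_rot: [[-0.002, 0.064, 0.998], [-0.0, 0.998, -0.064], [-1.0, -0.0, -0.002]]
wrist_force: [0.2, 0.5, -0.1]
opening: 0.0001
```

```bash
python3 - <<'E'
from h import *
from plant import env
o=env.get_obs();print(o['clock'],o['tcp_pos'],o['wrist_force'])
a=np.radians(-3.65);ex=np.array([np.cos(a),np.sin(a),0]);ey=np.array([-np.sin(a),np.cos(a),0]);O=np.array([.7112,-.0506,0])
d=pickle.load(open('d0.pkl','rb'))
for n in("side","wrist"):
    p,z=env.camera(n);P=env.camera_params(n);cv2.imwrite(f"pics/{n}9.png",p[:,:,::-1])
    w=pts(z,P) if n=="side" else pts(z,P,*wpose(o,P))
    L=np.stack([(w-O)@ex,(w-O)@ey,w[...,2]],-1)
    m=(np.hypot(L[...,0]+.065,L[...,1])<.010)&(L[...,2]>.13)&(L[...,2]<.18);print(n,"plunger z",m.sum(),np.median(L[m][:,2]))
    m=(abs(L[...,0]+.03)<.02)&(abs(L[...,1])<.06)&(L[...,2]>.13)&(L[...,2]<.18);print("cab top z",m.sum(),np.median(L[m][:,2]))
    m=(L[...,2]>.138)&(L[...,2]<.1465)&(L[...,0]<-.08)&(L[...,0]>-.16)&(abs(L[...,1])<.095);q=L[m];print("panel x",len(q),np.percentile(q[:,0],[2,50,98]))
w0=pts(d['side'][1],d['side'][2]);p0=d['side'][0]
p1=cv2.imread("pics/side9.png")[:,:,::-1]
E
```

```text
24.025 [ 0.5151 -0.0389  0.2588] [ 0.23    0.5369 -0.0562]
side plunger z 46 0.16015511649822434
cab top z 757 0.14982084743575397
panel x 267 [-0.1242 -0.1188 -0.0863]
wrist plunger z 116 0.1595254701426611
cab top z 223 0.1495931183367072
panel x 2547 [-0.1261 -0.119  -0.1112]
```

View pics/side9.png

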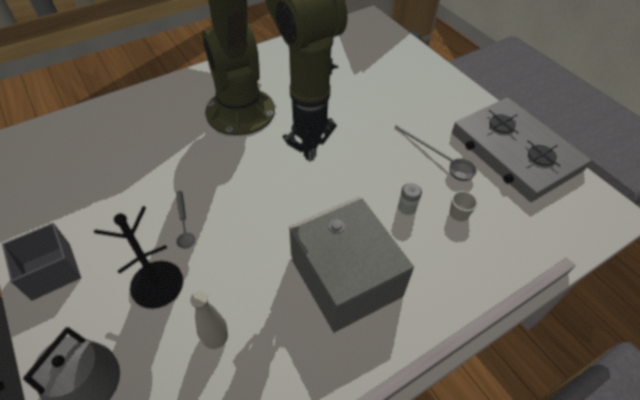

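View pics/wrist9.png

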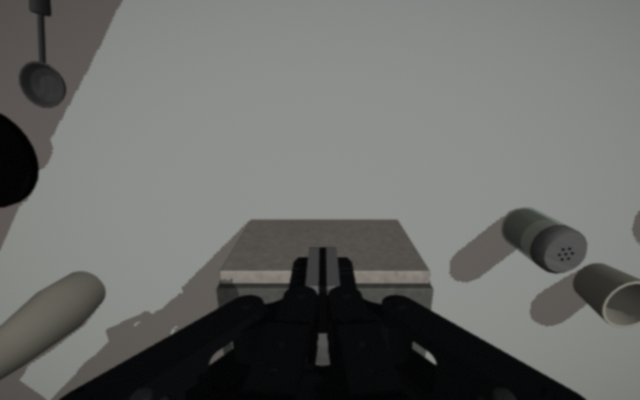

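The side view shows the drawer shut, the button down at (337,226), and every bystander where it was at the start. The button top measures 10 mm above the cabinet top, which is the full 8 mm of travel. The panel spans x from -126 to -111 mm, lying against the cabinet front.

```bash
python3 -c "
from plant import env
print(env.job_done())"
```

```text
the job is handed in; nothing more can be done
None
```

The slim shaker is in the narrow sleeve, the drawer is shut and the lock button is down. I handed the job in at about 24 s of the 58 s allowed.

- **Shaker:** I gripped it at 30 N and lowered it in small steps. It met the floor at the expected height with about 5 N, and I let go. The wrist camera then showed it upright in the narrow sleeve, with the cap at z≈0.119 m as it should be. I could not see it again after the drawer closed.
- **Drawer:** I pushed it with closed fingers until it stopped hard, peaking at about 32 N sideways and 25 N upward at the wrist. It stopped about 14 mm earlier than I expected. The pictures show the 14 mm panel closes against the front edges of the cabinet walls rather than going between them. The panel now measures x ≈ -126 to -111 mm, so I take it as fully shut.
- **Lock:** I pressed the button until it bottomed out at about 16 N. Its top is now 10 mm above the cabinet, down from 18 mm, which is the full 8 mm of travel in both cameras.
- **Counter and arm:** By eye, nothing else on the counter has moved in the last side view. The arm is clear of everything, with the wrist force near zero.

No check failed. The only disagreements were 1–3 mm between the wrist and fixed cameras on the shaker's position, and 1.5 mm or less between estimates of the sleeve centre.

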